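# Close the row of sample-tube lids with one run of a fingertip

## Task

The five tubes with white lids standing open in the blue cooling block have been filled: close them by running a fingertip lightly along the row, from the end farthest from the yellow-lidded tube, so that each lid folds over and is pressed fully home on its tube. Leave the yellow lid standing open, as that tube is still to be filled. Use touch only: lift nothing, do not shove the block along or press hard, and leave the things around it where they stand.

Things in the scene. Friction and masses are not known exactly. Their poses are not given: they have to be found in the camera images.
- tube_block: blue aluminium cooling block, loose on rubber feet, 1.3 to 2.1 kg, 72 mm (its x) by 212 mm (its y), top face 46 mm high; origin: centre of its underside, z up. Two rows of seven bores, 28 mm apart along y. The near row (x = -16 mm) holds the work; the far row (x = +16 mm) is empty but for two closed tubes at y = +56 and +84 mm, lids as high as the others
- tube_1 (a point): centre of the rim (18 mm across, 60 mm above the bench) of the first white-lidded tube, at the row's -y end, block x -16, y -84 mm. The other four follow every 28 mm towards +y. Each lid hinges on its tube's -y side, 10 mm from the tube's axis at rim height, about the block's x, so a fingertip coming from -y towards +y folds it shut. Closed lid top: 63.5 mm; upright lid: 81 mm above the bench
- tube_5 (a point): centre of the rim of the fifth tube, the last with a white lid; 60 mm above the bench, 112 mm from tube_1; the bore after it is empty
- tube_yellow (a point): centre of the rim of the tube with the yellow lid, 56 mm beyond tube_5 (168 mm from tube_1), hinged like the others; 60 mm above the bench
- lid_1 (a joint): hinge of the lid of tube 1, counted from the end farthest from the yellow lid; white disc 18 mm across, 3.5 mm thick, thumb tab on its free edge; the stiff hinge stays where it is left (0.012 N m, no spring). Rad: 0 closed flat, 1.57 upright, stop at 1.75; starts at 0.7 to 1.6
- lid_2 (a joint): hinge of the lid of tube 2, counted from the end farthest from the yellow lid; same as lid_1
- lid_3 (a joint): hinge of the lid of tube 3, counted from the end farthest from the yellow lid; same as lid_1
- lid_4 (a joint): hinge of the lid of tube 4, counted from the end farthest from the yellow lid; same as lid_1
- lid_5 (a joint): hinge of the lid of tube 5, counted from the end farthest from the yellow lid; same as lid_1
- lid_yellow (a joint): hinge of the yellow lid, like the others; starts at 1.25 to 1.6 rad and must stay open
- white_bottle_blue_cap: bystander: white reagent bottle with a blue cap, 60 mm across, 120 mm tall, origin under its centre; stands 90 to 105 mm behind the block's centre line
- small_bottle_red_cap: bystander: small white dropper bottle with a red cap, 34 mm across, 66 mm tall, origin under its centre; behind the block
- culture_dish: bystander: closed culture dish, 58 mm across, 15 mm tall, origin under its centre; beyond the block's +y end
- blue_rack: bystander: empty blue plastic tube rack, 52 x 136 x 60 mm, origin under its centre; far to the right
- beaker: bystander: clear beaker, 55 mm across, 71 mm tall, origin under its centre; behind the block
- felt_marker: bystander: black and white felt marker lying in front of the block, 135 x 17 x 16 mm, origin under its centre, long along its y

How it is judged:
By the outcome, as a careful person would: the job done as asked, in the order asked, and still so for the second after the job is handed in, with the robot touching nothing.
It also fails if it takes over 45 s, if anything falls off the work surface, if the arm or the gripper's body presses on something with over 40 N, if the wrist force passes 120 N, or if a joint passes its speed limit or range.

## Robot

A 6-joint arm with a two-finger parallel gripper is mounted at the origin on a cart in front of the work surface, level with it; the furniture and walls round the work are solid. World frame = base frame: x ahead of the robot, y to its left, z up, the work surface at z = 0. Lengths are in m, angles in rad, forces in N, time in s.
With the tool pointing down it reaches from about 0.275 to 0.85 m from the base axis. Payload 5.2 kg.
Tool frame: the origin (TCP) lies between the finger pads; the fingertips stand 11 mm ahead of it and the grasp point (between the pads) lies 8 mm behind it; z points along the fingers, y is the line along which they close (so a half turn about z gives the same grasp; the last joint's range is limited). The gripper opens to 85 mm and grips with 20 to 120 N. Pads are 22 mm wide; open, the fingers measure 114 mm over their backs; the gripper's body (76 mm by 85 mm) begins 54 mm behind the grasp point. The pads swing forward as they close: fully open they stand 13 mm farther back than shut.
Start: joints at [-1.398, 0.259, 1.535, -0, 1.348, -0.203], TCP at [0.202, -0.512, 0.242] pointing down, gripper open.
Joint ranges: [-3.14, 3.14], [-0.91, 2.08], [0.19, 2.58], [-1.22, 4.36], [0.22, 2.71], [-3.12, 3.12]. Speed limits (rad/s): [2.57, 2.57, 3.14, 3.14, 3.14, 3.14].

## Interface

Orientations are given as a rotation vector (axis times angle).
In Python, from rig import env gives the robot as it stands. The module is installed in compiled form; this text tells all that it offers.
- The arm moves only by the tool play_rows, never from a script. Its argument "increments" is one flat list of numbers, 5 for each row, row after row: the shift along the tool's x, y, z in m, then the turn about the tool's z in rad, then the closure in counts, from 0 (fully open) to 255 (shut). In form: [dx, dy, dz, turn, jaw, dx, dy, dz, turn, jaw, ...]. A call has exactly 8 rows; each row shifts and turns the commanded pose from where the row before left it, along the tool's axes as they then stand; what a row does not reach is not made up. A row lasts 1/12 s, in which the tool goes at most 41.7 mm and 7.16 degrees, less where a joint would pass 70% of its speed; a pose out of reach is approached as far as the arm can. A call with a gripper value outside its range is refused whole. The fingers move at their own pace and stop on an object; "force" is the grip in N (left out, the last holds). Time passes only in rows, so rows that do not move let the fingers close, or fill a call up. It gives the time, the measured TCP pose, the force, the opening and the grip force at its end, in the units of the state.
- env.get_state(): the state, without advancing time (a new reading comes with each control period).
- env.grab_frame(name): name is "side" or "top"; returns (picture, depth): 384x512x3 uint8, red, green, blue; 384x512 float32, m along the optical axis (not along the pixel's ray), 0 where there is no reading.
- env.get_calibration(name): a dict with "K" (3x3 intrinsics, pixels), "extrinsics" (4x4, takes a point from camera to world coordinates). Camera axes: x right, y up, looking along -z (the intrinsics and any distortion apply to the point x, -y, -z); pixel columns grow to the right and rows downward; lengths in m; the calibration is good to about 2 mm. A picture is of the moment at which its call begins. get_calibration takes no time and is no camera call.
- env.sign_off(): hands the job in; it is judged then, once.
Trained networks look in the newest picture that a camera, given by its name, has taken for a name from the list of things; names that differ only in an ending like _2 or _b are one class to them, and where a whole thing is asked for, a point or a joint stands for the part that bears it (a point fixed in the world has none). Each returns a list of dicts, best first, with "p" (0 to 1); they miss things now and then, are a little off and sometimes report something else, mostly with a low value. They report only what shows in the picture. A call takes as long as a camera call.
- env.boxes_of(camera, label): "location" ([column, row] in pixels, amid what is visible of it).
- env.landmark_of(camera, label): "location" ([column, row] in pixels: a listed point, or the origin of a listed thing).
The state is a dict: "time": time; "joint_positions": joint angles; "dq": joint speeds; "joint_torque": joint torques, N m; "tcp_pos": TCP position; "tool_rot": TCP orientation; "contact_force": force on the tool from outside, world axes, zero at the start; "wrist_torque": the same for the moment, N m; "finger_gap": opening from 0.0 (shut) to 1.0 (fully open); "grip_force": force on a finger pad.
Only numpy, scipy, OpenCV 4.12 (cv2) and the standard library are available. Lean on these libraries where they do the work, as an engineer would, in place of code of your own. Each camera call takes 0.05 s, during which the arm holds its last target. There are 200 camera calls.

## Working session

There is one attempt and no reset: what is moved stays moved. The work goes in short steps, Python scripts to look and compute and a tool call to move; the robot and the scene stay as the last step left them, time stands still between calls to the robot, and variables do not carry over. Pictures are saved under pics/ and viewed, at most 10 in all, crops included, and the job is handed in when it is done.

Besides the shell and the picture viewer there is one more tool, called after "Emit:" as name(argument=value, ...), one argument or row to a line, values as JSON. play_rows: Moves the arm, as the interface text tells. Its arguments: {"type":"object","properties":{"increments":{"type":"array"},"force":{"type":"number"}},"required":["increments"]}

```bash
mkdir -p pics
cat > h.py <<'E'
import numpy as np, cv2
from rig import env
def grab(n,f):
    p,d=env.grab_frame(n); cv2.imwrite(f,p[:,:,::-1]); return p,d
def world(n,px,depth):
    c=env.get_calibration(n);K=np.array(c["K"]);E=np.array(c["extrinsics"])
    r=np.linalg.inv(K)@[px[0],px[1],1]; p=r*depth
    return (E@[p[0],-p[1],-p[2],1])[:3]
def at_z(n,px,z):
    a=world(n,px,0.0);b=world(n,px,1.0); return a+(b-a)*(z-a[2])/(b[2]-a[2])
E
python3 - <<'E'
from h import *
for n in("top","side"):
    p,d=grab(n,f"pics/{n}1.png")
    print(n,{k:np.round(v,3).tolist() for k,v in env.get_calibration(n).items()} )
    for l in("tube_1","tube_5","tube_yellow","tube_block"):
        for r in env.landmark_of(n,l)[:3]:
            print(l,np.round(r["p"],2),np.round(r["location"],1),at_z(n,r["location"],0 if l=="tube_block" else .06).round(4))
s=env.get_state();print(s)
E
```

```text
top {'K': [[417.846, 0.0, 257.922], [0.0, 417.846, 199.162], [0.0, 0.0, 1.0]], 'extrinsics': [[0.019, 0.988, -0.153, 0.332], [-1.0, 0.019, -0.004, 0.073], [-0.001, 0.153, 0.988, 1.486], [0.0, 0.0, 0.0, 1.0]]}
tube_1 0.88 [193.1 195.2] [0.5627 0.3025 0.06  ]
tube_5 0.88 [193.1 195.2] [0.5627 0.3025 0.06  ]
tube_yellow 0.83 [144.3 210.6] [0.5059 0.4681 0.06  ]
tube_yellow 0.71 [166.8 201.3] [0.5397 0.3924 0.06  ]
tube_block 0.65 [165.9 202.5] [0.544  0.4089 0.    ]
side {'K': [[479.054, 0.0, 260.464], [0.0, 479.054, 201.13], [0.0, 0.0, 1.0]], 'extrinsics': [[0.941, 0.14, -0.307, -0.007], [-0.337, 0.364, -0.868, -1.389], [-0.01, 0.921, 0.389, 0.732], [0.0, 0.0, 0.0, 1.0]]}
tube_1 0.93 [235.1 174. ] [0.5214 0.4209 0.06  ]
tube_1 0.71 [255.6 182. ] [0.57   0.3007 0.06  ]
tube_5 0.93 [235.1 174. ] [0.5214 0.4209 0.06  ]
tube_5 0.71 [255.6 182. ] [0.57   0.3007 0.06  ]
tube_yellow 0.74 [231.9 169.4] [0.5256 0.4818 0.06  ]
tube_block 0.89 [243.2 186.5] [0.5549 0.4195 0.    ]
{'time': 0.5, 'joint_positions': array([-1.39780712e+00,  2.58667503e-01,  1.53501832e+00, -2.88676575e-05,
        1.34797142e+00, -2.02817740e-01]), 'dq': array([ 1.42219990e-05, -3.92978175e-04,  2.44359933e-04, -1.40535678e-05,
        2.28797191e-03,  1.73905051e-03]), 'joint_torque': array([-1.15997704e-03, -4.45528615e+01, -2.90649855e+01, -4.67090449e-04,
        2.07177924e-03,  1.37546789e-05]), 'tcp_pos': array([ 0.20186723, -0.51161987,  0.24226601]), 'tool_rot': array([-3.08622868e+00, -5.86846222e-01,  4.27049072e-05]), 'contact_force': array([-0.08273732,  0.48096763,  0.26191047]), 'wrist_torque': array([-3.46972095e-03, -9.57900829e-05,  2.53952217e-02]), 'grip_force': 0.0, 'finger_gap': 0.9981351290869543}
```

View pics/top1.png

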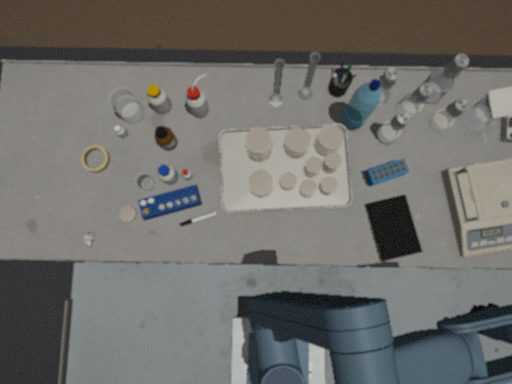

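View pics/side1.png

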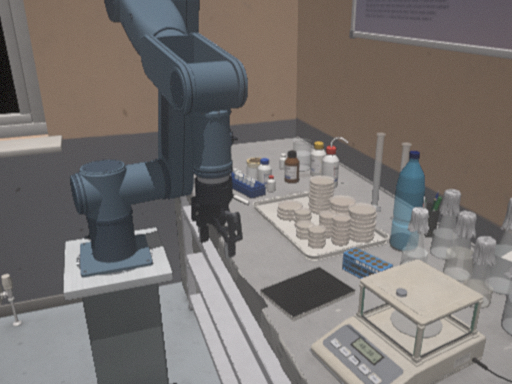

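Run:
```python
from h import *
for n,(x0,y0,w,h) in(("top",(115,165,100,75)),("side",(215,150,80,60))):
    p=cv2.imread(f"pics/{n}1.png"); c=p[y0:y0+h,x0:x0+w]
    cv2.imwrite(f"pics/{n}1c.png",cv2.resize(c,None,fx=8 if n=="top" else 10,fy=8 if n=="top" else 10,interpolation=cv2.INTER_CUBIC))
    q,d=env.grab_frame(n)
    m=np.zeros(d.shape,bool); m[y0:y0+h,x0:x0+w]=1
    hsv=cv2.cvtColor(q,cv2.COLOR_RGB2HSV)
    m&=(hsv[...,0]>105)&(hsv[...,0]<125)&(hsv[...,1]>130)&(d>0)
    v,u=np.nonzero(m); P=np.array([world(n,(a,b),d[b,a]) for a,b in zip(u,v)])
    k=abs(P[:,2]-.046)<.007; 
    print(n,len(P),k.sum(), np.median(P[k,2]))
    # restrict to largest component
    mm=np.zeros(d.shape,np.uint8); mm[v[k],u[k]]=1
    mm=cv2.morphologyEx(mm,cv2.MORPH_CLOSE,np.ones((5,5)))
    nn,lab,st,_=cv2.connectedComponentsWithStats(mm); b=1+np.argmax(st[1:,4]); print(st[b])
    v,u=np.nonzero(lab==b)
    Q=np.array([at_z(n,(a,b),.046)[:2] for a,b in zip(u,v)])
    r=cv2.minAreaRect((Q*1000).astype(np.float32)); print(r)
```

```text
top 768 528 0.04469061503878924
[141 186  58  33 706]
((539.9182739257812, 386.1956787109375), (67.3365478515625, 202.50286865234375), 16.673309326171875)
side 11 3 0.045770009144714185
[232 173   1   3   3]
((520.101806640625, 463.4438781738281), (25.29648208618164, 7.62939453125e-06), 73.43558502197266)
```

View pics/top1c.png

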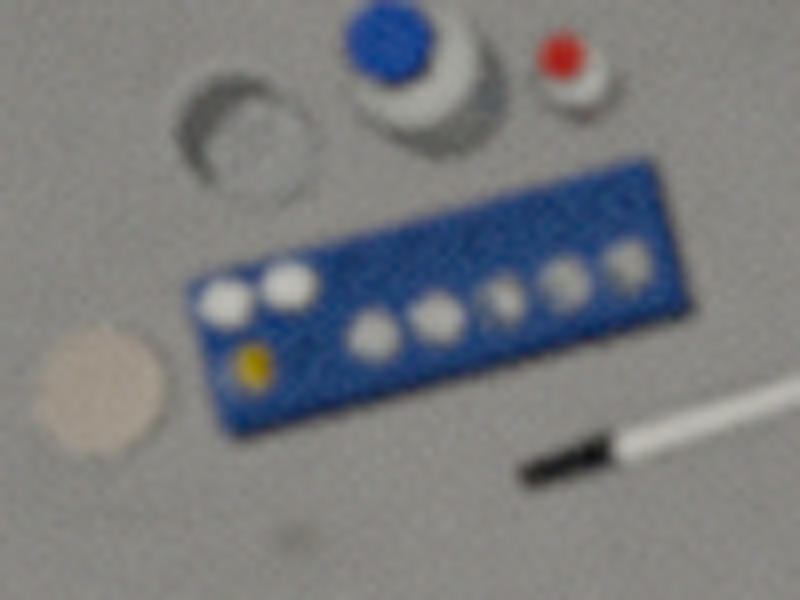

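View pics/side1c.png

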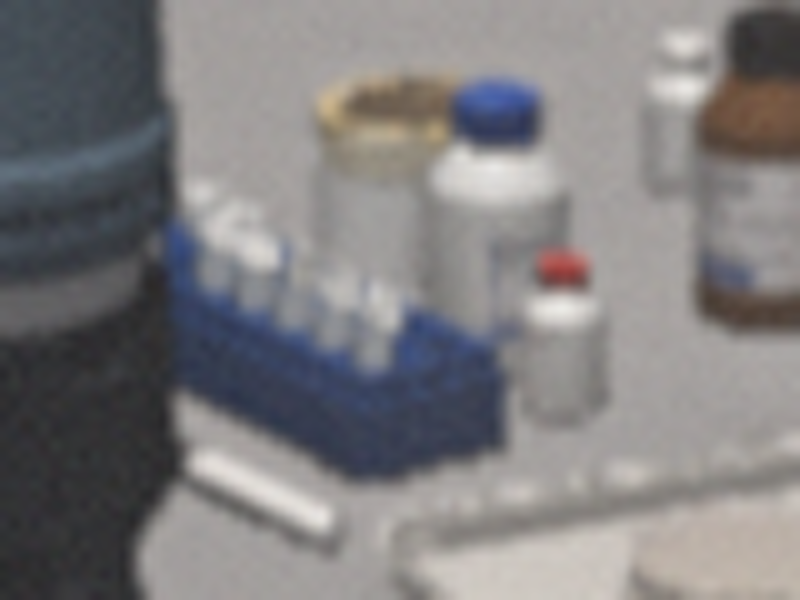

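```bash
cat > fit.py <<'E'
from h import *
from scipy.optimize import minimize
def proj(n,P):
    c=env.get_calibration(n);K=np.array(c["K"]);E=np.linalg.inv(np.array(c["extrinsics"]))
    q=(E[:3,:3]@np.atleast_2d(P).T).T+E[:3,3]; q=q*[1,-1,-1]; q=(K@q.T).T; return q[:,:2]/q[:,2:]
def bw(th,L):
    x,y,a=th;L=np.atleast_2d(L);c,s=np.cos(a),np.sin(a)
    return np.c_[x+c*L[:,0]-s*L[:,1],y+s*L[:,0]+c*L[:,1],L[:,2]]
C=np.array([[i*.036,j*.106,z] for i in(-1,1) for j in(-1,1) for z in(.004,.046)])
def fit(frames,th0):
    acc=np.mean(frames,0).astype(np.uint8)
    x0,y0,w,h=120,170,100,70;S=8
    f=cv2.resize(acc[y0:y0+h,x0:x0+w],None,fx=S,fy=S,interpolation=cv2.INTER_CUBIC).astype(float)
    m=((f[...,2]-f[...,0])>45).astype(np.uint8)
    t=np.array(th0)
    def hull(t): return cv2.convexHull((((proj("top",bw(t,C))+.5-[x0,y0])*S-.5)*16).round().astype(np.int32))
    roi=np.zeros_like(m);cv2.fillPoly(roi,[hull(t)],1,shift=4);roi=cv2.dilate(roi,np.ones((25,25)))
    m=m&roi; m=cv2.morphologyEx(m,cv2.MORPH_OPEN,np.ones((9,9)))
    cs,_=cv2.findContours(m,cv2.RETR_EXTERNAL,cv2.CHAIN_APPROX_NONE);hh=cv2.convexHull(max(cs,key=cv2.contourArea))
    M=np.zeros_like(m);cv2.fillPoly(M,[hh],1)
    def cost(t):
        R=np.zeros_like(m);cv2.fillPoly(R,[hull(t)],1,shift=4);return float((R!=M).sum())
    r=minimize(cost,t,method="Nelder-Mead",options=dict(initial_simplex=[t,t+[.01,0,0],t+[0,.01,0],t+[0,0,.05]],xatol=1e-5,fatol=1))
    return r.x,r.fun,M.sum(),acc
if __name__=="__main__":
    fr=[env.grab_frame("top")[0] for _ in range(5)]
    t,f,s,acc=fit(fr,(.54,.386,.291)); print(t.round(4),f,s)
    L=[[-.016,-.084+.028*i,.06] for i in range(5)]+[[-.016,.084,.06],[.016,.056,.0635],[.016,.084,.0635]]
    print(bw(t,L).round(4)); pp=proj("top",bw(t,L));print(pp.round(1))
    g=cv2.resize(acc[165:240,115:215,::-1],None,fx=8,fy=8,interpolation=cv2.INTER_CUBIC)
    for q in pp: cv2.drawMarker(g,tuple(int(v) for v in ((q+.5-[115,165])*8)),(0,0,255),cv2.MARKER_CROSS,12,1)
    cv2.polylines(g,[cv2.convexHull(((proj("top",bw(t,C))+.5-[115,165])*8).astype(np.int32))],1,(0,255,0),1)
    cv2.imwrite("pics/fit1.png",g)
E
python3 fit.py
```

```text
[0.5425 0.3844 0.2986] 17587.0 71348
[[0.5519 0.2994 0.06  ]
 [0.5437 0.3261 0.06  ]
 [0.5354 0.3529 0.06  ]
 [0.5272 0.3797 0.06  ]
 [0.519  0.4064 0.06  ]
 [0.5025 0.4599 0.06  ]
 [0.5413 0.4426 0.0635]
 [0.5331 0.4694 0.0635]]
[[193.9 198.3]
 [186.  200.5]
 [178.2 202.7]
 [170.3 204.9]
 [162.4 207.2]
 [146.6 211.6]
 [152.  200.4]
 [144.1 202.6]]
```

View pics/fit1.png

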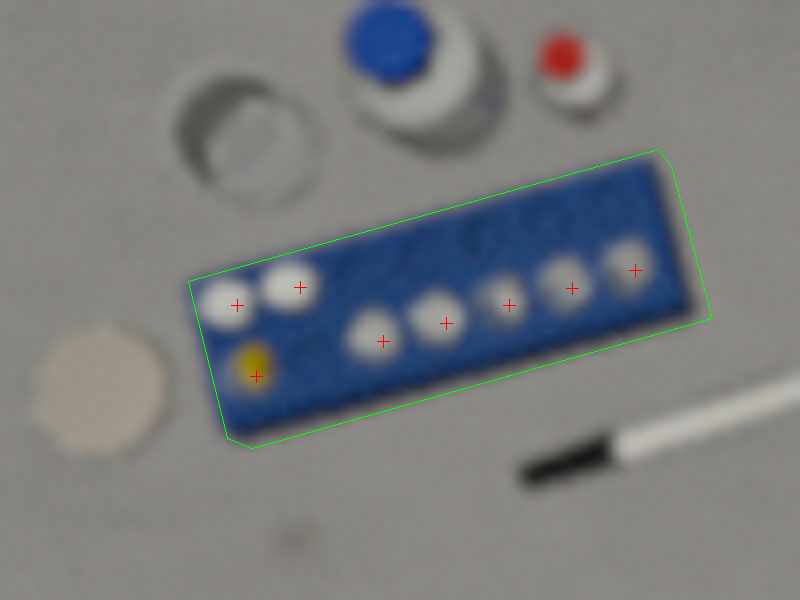

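```bash
sed -i 's/for z in(.004,.046)/for z in(.046,)/; s/fit1.png/fit2.png/; s/x0,y0,w,h=120,170,100,70/x0,y0,w,h=115,165,100,75/' fit.py; python3 fit.py
python3 - <<'E'
from h import *
p=cv2.imread("pics/fit2.png")
q,_=env.grab_frame("top"); 
g=cv2.resize(q[165:240,115:215],None,fx=8,fy=8,interpolation=cv2.INTER_CUBIC)
hsv=cv2.cvtColor(g,cv2.COLOR_RGB2HSV); m=((hsv[...,1]<60)&(hsv[...,2]>120)).astype(np.uint8)
m[:250]=0
n,l,st,c=cv2.connectedComponentsWithStats(m)
for i in range(1,n):
    if 300<st[i,4]<6000: print(st[i,4],(c[i]/8+[115,165]-.5).round(1))
E
```

```text
[0.5412 0.3853 0.3033] 11398.0 68387
[[0.551  0.3003 0.06  ]
 [0.5427 0.3271 0.06  ]
 [0.5343 0.3538 0.06  ]
 [0.5259 0.3805 0.06  ]
 [0.5176 0.4072 0.06  ]
 [0.5008 0.4607 0.06  ]
 [0.5397 0.4435 0.0635]
 [0.5314 0.4702 0.0635]]
[[193.6 198.5]
 [185.7 200.8]
 [177.9 203. ]
 [170.  205.3]
 [162.2 207.6]
 [146.4 212.1]
 [151.8 200.8]
 [143.9 203.1]]
1089 [193.1 197.5]
1759 [185.3 199.7]
1202 [177.5 201.8]
2069 [169.2 204.2]
1883 [161.1 206.3]
```

View pics/fit2.png

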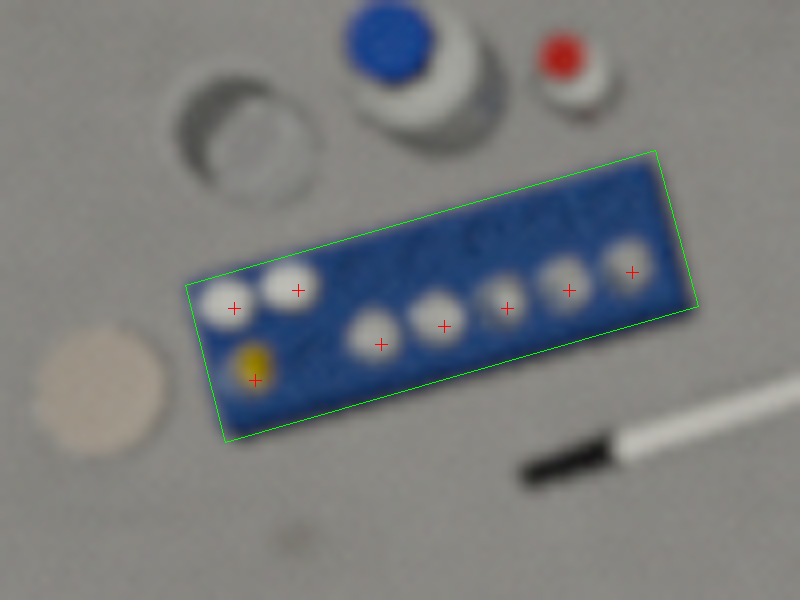

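Run:
```python
from h import *
A=[at_z("top",p,.066)[:2] for p in([193.1,197.5],[185.3,199.7],[177.5,201.8],[169.2,204.2],[161.1,206.3])]
A=np.array(A);print(A.round(4)); l=np.polyfit(A[:,1],A[:,0],1);print(np.arctan(-l[0]))
# closed lids at far row in crop px
for c in([228,304],[288,287]): print(at_z("top",np.array(c)/8+[115,165]-.5,.0635).round(4))
r,_=cv2.Rodrigues(env.get_state()["tool_rot"]); print(r.round(3))
```

```text
[[0.5537 0.3012]
 [0.5455 0.3277]
 [0.5377 0.3542]
 [0.5289 0.3823]
 [0.5211 0.4097]]
0.2929006219139816
[0.5334 0.4733 0.0635]
[0.5413 0.4479 0.0635]
[[ 0.93   0.367 -0.   ]
 [ 0.367 -0.93   0.   ]
 [-0.    -0.    -1.   ]]
```

Emit:
play_rows(
  increments=[0,0,0,-0.12,255,0,0,0,-0.12,255,0,0,0,-0.12,255,0,0,0,-0.12,255,0,0,0,-0.12,255,0,0,0,-0.12,255,0,0,0,-0.12,255,0,0,0,-0.12,255],
  force=40,
)

```text
time: 1.82
tcp_pos: [0.2019, -0.5116, 0.2423]
tool_rot: [2.461, 1.953, 0.0]
contact_force: [0.1, 0.2, 0.5]
finger_gap: 0.003
grip_force: 0.0
```

Emit:
play_rows(
  increments=[0,0,0,-0.1066,255,0,0,0,-0.1066,255,0,0,0,-0.1066,255,0,0,0,-0.1066,255,0,0,0,-0.1066,255,0.0205,0.0185,0,0,255,0.0205,0.0185,0,0,255,0.0205,0.0185,0,0,255],
)

```text
time: 2.48
tcp_pos: [0.2369, -0.4358, 0.242]
tool_rot: [-1.868, -2.525, -0.001]
contact_force: [1.1, 0.6, -0.1]
finger_gap: -0.002
grip_force: 0.0
```

Emit:
play_rows(
  increments=[0.0205,0.0185,0,0,255,0.0205,0.0185,0,0,255,0.0205,0.0185,0,0,255,0.0205,0.0185,0,0,255,0.0205,0.0185,0,0,255,0.0205,0.0185,0,0,255,0.0205,0.0185,0,0,255,0.0205,0.0185,0,0,255],
)

```text
time: 3.15
tcp_pos: [0.3305, -0.2351, 0.2425]
tool_rot: [1.867, 2.526, -0.0]
contact_force: [0.6, 0.1, -0.8]
finger_gap: 0.001
grip_force: 0.0
```

Emit:
play_rows(
  increments=[0.0205,0.0185,0,0,255,0.0205,0.0185,0,0,255,0.0205,0.0185,0,0,255,0.0205,0.0185,0,0,255,0.0205,0.0185,0,0,255,0.0205,0.0185,0,0,255,0.0205,0.0185,0,0,255,0.0205,0.0185,0,0,255],
)

```text
time: 3.82
tcp_pos: [0.4239, -0.0347, 0.2426]
tool_rot: [1.867, 2.526, 0.0]
contact_force: [-0.9, 0.1, -0.4]
finger_gap: -0.0
grip_force: 0.0
```

Emit:
play_rows(
  increments=[0.0205,0.0185,0,0,255,0.0205,0.0185,0,0,255,0.0205,0.0185,0,0,255,0.0205,0.0185,0,0,255,0.0205,0.0185,0,0,255,0.0205,0.0185,0,0,255,0.0205,0.0185,0,0,255,0.0205,0.0185,0,0,255],
)

```text
time: 4.48
tcp_pos: [0.5173, 0.1656, 0.2423]
tool_rot: [1.867, 2.527, 0.0]
contact_force: [0.1, 0.3, -0.4]
finger_gap: 0.001
grip_force: 0.0
```

Emit:
play_rows(
  increments=[0.0205,0.0185,0,0,255,0.0205,0.0185,0,0,255,0.0205,0.0185,0,0,255,0.0205,0.0185,0,0,255,0,0,0.03,0,255,0,0,0.03,0,255,0,0,0.0,0,255,0,0,0.0,0,255],
)

```text
time: 5.15
tcp_pos: [0.5622, 0.264, 0.1807]
tool_rot: [-1.865, -2.524, 0.006]
contact_force: [0.9, -0.1, 0.8]
finger_gap: 0.001
grip_force: 0.0
```

Run:
```python
from h import *
from fit import bw,proj
s=env.get_state();print(s["tcp_pos"],s["tool_rot"],s["contact_force"],s["time"])
p,d=env.grab_frame("top")
g=cv2.resize(p[165:240,115:215,::-1],None,fx=8,fy=8,interpolation=cv2.INTER_CUBIC)
cv2.imwrite("pics/t3.png",g)
p,d=env.grab_frame("side")
g2=cv2.resize(p[110:210,180:310,::-1],None,fx=6,fy=6,interpolation=cv2.INTER_CUBIC)
cv2.imwrite("pics/s3.png",g2)
tip=s["tcp_pos"]-[0,0,.011]; print(proj("top",tip),proj("side",tip))
```

```text
[0.56222114 0.26398553 0.18071712] [-1.8651458  -2.52429015  0.00585968] [ 0.89152159 -0.09562439  0.79522451] 5.15
[[199.83824647 189.99699137]] [[256.43428924 158.51639472]]
```

View pics/s3.png

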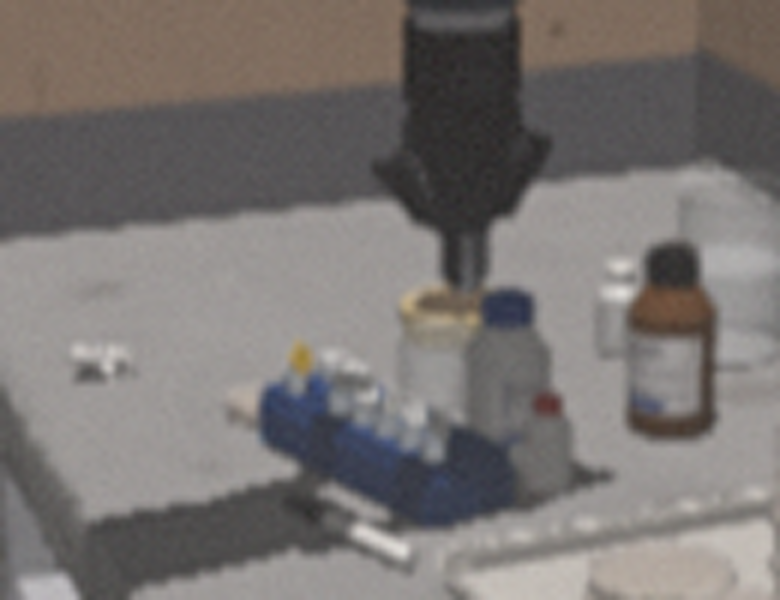

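Run:
```python
from h import *
from fit import proj,bw
for l in("tube_1","tube_5","tube_yellow","tube_block"):
  for r in env.landmark_of("side",l)[:4]:
    z=0 if l=="tube_block" else .06
    print(l,round(r["p"],2),np.round(r["location"],1),at_z("side",r["location"],z).round(4))
e=np.array([.5525,.3025,.06]);u=np.array([-.2936,.9559,0]);x=np.array([.9559,.2936,0])
L=[e+u*.028*i for i in(0,1,2,3,4,6)]
c=e+u*.084+x*.016
B=[c+i*.036*x+j*.106*u-[0,0,.014] for i,j in((-1,-1),(1,-1),(1,1),(-1,1))]
for n,(x0,y0,w,h,S) in dict(side=(215,165,60,45,10),top=(115,165,100,75,8)).items():
    p=np.mean([env.grab_frame(n)[0] for _ in range(4)],0).astype(np.uint8)
    g=cv2.resize(p[y0:y0+h,x0:x0+w,::-1],None,fx=S,fy=S,interpolation=cv2.INTER_CUBIC)
    for q in proj(n,np.array(L)): cv2.drawMarker(g,tuple(int(v) for v in ((q+.5-[x0,y0])*S)),(0,0,255),cv2.MARKER_CROSS,12,1)
    cv2.polylines(g,[((proj(n,np.array(B))+.5-[x0,y0])*S).astype(np.int32)],1,(0,255,0),1)
    cv2.imwrite(f"pics/{n}4.png",g)
a=cv2.imread("pics/side4.png");b=cv2.resize(cv2.imread("pics/top4.png")[:,:],None,fx=.5,fy=.5)
```

```text
tube_1 0.76 [254.1 180.8] [0.5689 0.3158 0.06  ]
tube_1 0.58 [233.5 174. ] [0.5152 0.4233 0.06  ]
tube_5 0.76 [254.1 180.8] [0.5689 0.3158 0.06  ]
tube_5 0.58 [233.5 174. ] [0.5152 0.4233 0.06  ]
tube_yellow 0.92 [232.2 168.4] [0.5306 0.494  0.06  ]
tube_block 0.7 [244.6 187.7] [0.5561 0.4041 0.    ]
```

View pics/side4.png

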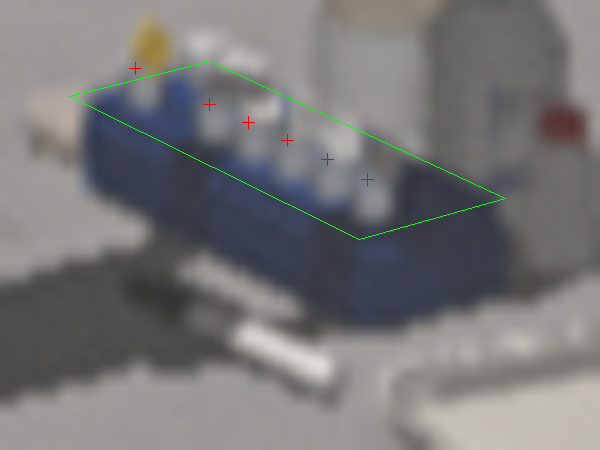

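Emit:
play_rows(
  increments=[0,0.004,0.025,0,255,0,0,0.025,0,255,0,0,0.025,0,255,0,0,0.015,0,255,0,0,0.01,0,255,0,0,0,0,255,0,0,0,0,255,0,0,0,0,255],
)

```text
time: 6.52
tcp_pos: [0.5683, 0.2657, 0.0836]
tool_rot: [1.866, 2.525, 0.003]
contact_force: [0.2, 0.6, 0.4]
finger_gap: -0.001
grip_force: 0.0
```

Emit:
play_rows(
  increments=[0,-0.002,0.006,0,255,0.006,0,0,0,255,0.006,0,0,0,255,0.006,0,0,0,255,0.006,0,0,0,255,0.006,0,0,0,255,0.006,0,0,0,255,0,0,0,0,255],
)

```text
time: 7.18
tcp_pos: [0.5545, 0.3009, 0.0765]
tool_rot: [-1.866, -2.527, -0.001]
contact_force: [-0.7, -0.1, 0.5]
finger_gap: 0.002
grip_force: 0.4
```

Emit:
play_rows(
  increments=[0,0,0.001,0,255,0,0,0.0005,0,255,0,0,0.0005,0,255,0,0,0.0005,0,255,0,0,0,0,255,0,0,0,0,255,0,0,0,0,255,0,0,0,0,255],
)

```text
time: 7.85
tcp_pos: [0.5549, 0.2995, 0.0745]
tool_rot: [-1.867, -2.526, -0.001]
contact_force: [-1.9, 2.4, 5.0]
finger_gap: 0.005
grip_force: 2.7
```

Emit:
play_rows(
  increments=[0,0,0.0005,0,255,0,0,0.0003,0,255,0,0,0,0,255,0,0,0,0,255,0,0,0,0,255,0,0,0,0,255,0,0,0,0,255,0,0,0,0,255],
)

```text
time: 8.52
tcp_pos: [0.5549, 0.2995, 0.0744]
tool_rot: [-1.868, -2.526, -0.002]
contact_force: [-4.0, 1.1, 9.7]
finger_gap: 0.0
grip_force: 4.8
```

Emit:
play_rows(
  increments=[0,0,-0.003,0,255,0.006,0,0,0,255,0.006,0,0,0,255,0.006,0,0,0,255,0.006,0,0,0,255,0.004,0,0,0,255,0,0,0,0,255,0,0,0,0,255],
)

```text
time: 9.18
tcp_pos: [0.5462, 0.3267, 0.0758]
tool_rot: [-1.866, -2.527, 0.0]
contact_force: [-0.8, 0.1, -0.1]
finger_gap: 0.0
grip_force: 0.0
```

Emit:
play_rows(
  increments=[0,0,0.001,0,255,0,0,0.0005,0,255,0,0,0.0005,0,255,0,0,0.0005,0,255,0,0,0,0,255,0,0,0,0,255,0,0,0,0,255,0,0,0,0,255],
)

```text
time: 9.85
tcp_pos: [0.5466, 0.3263, 0.0745]
tool_rot: [-1.867, -2.526, -0.001]
contact_force: [-3.0, 1.7, 7.2]
finger_gap: 0.001
grip_force: 3.4
```

Emit:
play_rows(
  increments=[0,0,-0.0027,0,255,0.006,0,0,0,255,0.006,0,0,0,255,0.006,0,0,0,255,0.006,0,0,0,255,0.004,0,0,0,255,0,0,0,0,255,0,0,0,0,255],
)

```text
time: 10.52
tcp_pos: [0.538, 0.3534, 0.076]
tool_rot: [-1.866, -2.527, 0.0]
contact_force: [-0.4, 0.5, -0.3]
finger_gap: -0.002
grip_force: 0.1
```

Emit:
play_rows(
  increments=[0,0,0.001,0,255,0,0,0.0007,0,255,0,0,0.0005,0,255,0,0,0.0005,0,255,0,0,0,0,255,0,0,0,0,255,0,0,0,0,255,0,0,0,0,255],
)

```text
time: 11.18
tcp_pos: [0.5384, 0.353, 0.0745]
tool_rot: [-1.867, -2.526, -0.001]
contact_force: [-3.0, 0.7, 7.0]
finger_gap: -0.005
grip_force: 3.3
```

Run:
```python
from h import *
S=8
p=np.mean([env.grab_frame("side")[0] for _ in range(3)],0).astype(np.uint8)
cv2.imwrite("pics/side5.png",cv2.resize(p[150:215,210:290,::-1],None,fx=S,fy=S,interpolation=cv2.INTER_CUBIC))
```

```text
(no output)
```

View pics/side5.png

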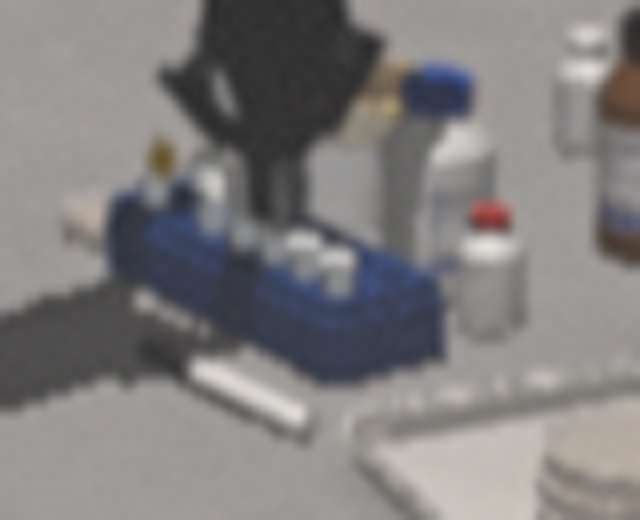

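The picture shows lids 1 and 2 closed flat, at crop (338,258) and (303,240). The finger stands on tube 3 and the block has not moved. I'll continue with tube 4.

Emit:
play_rows(
  increments=[0,0,-0.0027,0,255,0.006,0,0,0,255,0.006,0,0,0,255,0.006,0,0,0,255,0.006,0,0,0,255,0.004,0,0,0,255,0,0,0,0,255,0,0,0,0,255],
)

```text
time: 12.0
tcp_pos: [0.5298, 0.3802, 0.076]
tool_rot: [-1.866, -2.527, 0.0]
contact_force: [-0.8, -0.5, 0.1]
finger_gap: 0.0
grip_force: 0.0
```

Emit:
play_rows(
  increments=[0,0,0.001,0,255,0,0,0.0007,0,255,0,0,0.0005,0,255,0,0,0.0005,0,255,0,0,0,0,255,0,0,0,0,255,0,0,0,0,255,0,0,0,0,255],
)

```text
time: 12.67
tcp_pos: [0.5302, 0.3798, 0.0745]
tool_rot: [-1.867, -2.526, -0.001]
contact_force: [-3.1, 1.1, 6.0]
finger_gap: -0.001
grip_force: 3.2
```

Emit:
play_rows(
  increments=[0,0,-0.0027,0,255,0.006,0,0,0,255,0.006,0,0,0,255,0.006,0,0,0,255,0.006,0,0,0,255,0.004,0,0,0,255,0,0,0,0,255,0,0,0,0,255],
)

```text
time: 13.33
tcp_pos: [0.5216, 0.4069, 0.076]
tool_rot: [-1.866, -2.527, 0.0]
contact_force: [-0.7, 0.5, 0.8]
finger_gap: -0.002
grip_force: 0.0
```

Emit:
play_rows(
  increments=[0,0,0.001,0,255,0,0,0.0007,0,255,0,0,0.0005,0,255,0,0,0.0005,0,255,0,0,0,0,255,0,0,0,0,255,0,0,0,0,255,0,0,0,0,255],
)

```text
time: 14.0
tcp_pos: [0.522, 0.4066, 0.0745]
tool_rot: [-1.867, -2.526, -0.002]
contact_force: [-2.3, 0.9, 5.5]
finger_gap: -0.001
grip_force: 3.1
```

Emit:
play_rows(
  increments=[0,0,-0.005,0,255,0,0,-0.02,0,255,0,0,-0.03,0,255,0,0,-0.03,0,255,0,0,-0.03,0,255,-0.025,-0.02,-0.02,0,255,-0.03,-0.03,0,0,255,-0.03,-0.03,0,0,255],
)

```text
time: 14.67
tcp_pos: [0.4717, 0.3023, 0.2101]
tool_rot: [1.864, 2.525, 0.005]
contact_force: [-0.1, -1.2, 0.5]
finger_gap: -0.003
grip_force: 0.0
```

Emit:
play_rows(
  increments=[-0.03,-0.03,0,0,255,-0.03,-0.03,0,0,255,-0.03,-0.03,0,0,255,-0.03,-0.03,0,0,255,-0.03,-0.01,0,0,255,-0.03,0,0,0,255,-0.03,0,0,0,255,0,0,0,0,255],
)

```text
time: 15.33
tcp_pos: [0.4116, 0.0622, 0.2091]
tool_rot: [1.87, 2.52, -0.001]
contact_force: [0.0, -0.6, 0.2]
finger_gap: 0.001
grip_force: 0.0
```

Run:
```python
from h import *
o=[]
for n,(x0,y0,w,h) in dict(side=(205,150,80,60),top=(130,170,80,60)).items():
    p=np.mean([env.grab_frame(n)[0] for _ in range(4)],0).astype(np.uint8)
    o.append(cv2.resize(p[y0:y0+h,x0:x0+w,::-1],(400,300),interpolation=cv2.INTER_CUBIC))
cv2.imwrite("pics/fin.png",np.hstack(o)); print(env.get_state()["time"])
```

```text
15.7333
```

View pics/fin.png

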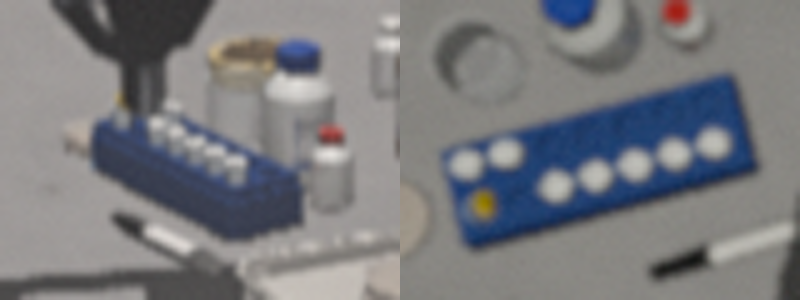

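The two crops show all five white lids shut, at (555,187) to (714,143) in the top view. The yellow lid still stands open at (484,205), and nothing else has moved.

```bash
python3 -c "
from rig import env
print(env.sign_off())"
```

```text
the job is handed in; nothing more can be done
None
```

I closed the five white lids in order from tube 1 to tube 5, pressing each home with about 5–10 N; the last pictures show the yellow lid still open and the block and its surroundings in place, and I handed the job in at about 16 s.

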